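# Sort the toy bolts on the thread gauge board

## Task

At bedtime tidy-up, sort the two blue toy bolts on the nightstand by the pitch of their thread: lay the coarse-threaded bolt in the V-shaped notch with the coarse stripes and the fine-threaded bolt in the notch with the fine stripes. Each bolt should lie down fully in its notch with its whole thread between the striped cheeks, and its smooth neck and flat head out on the bare wood in front.

Things in the scene. Friction and masses are not known exactly. Their poses are not given: they have to be found in the camera images.
- coarse_bolt: Navy toy bolt lying flat, 80 g, coarse thread: 4 wide navy ridges on white, 16 mm pitch. Origin on its axis, mid-neck (grip here, it balances), 12 mm above the nightstand. x axis along the bolt to the thread end; starts within 20 deg of world +x. Along x in mm: paddle head -48 to -22 (46 wide, 24 thick), smooth round neck -22 to 22, thread 22 to 88; both 24 diameter.
- fine_bolt: The same navy bolt (same sizes, mass, origin, axes and start attitude) but with a fine thread: 10 narrow navy ridges on white, 6.4 mm pitch. Which bolt lies nearer the plate differs from run to run.
- coarse_notch: V notch, 4 wide navy stripes on white cheeks. Origin: on its centre line on the fixed plate's top, 8 mm above the nightstand; a seated bolt's origin is 12 mm straight above it, x axes alike. x level, within 12 deg of world +x. Cheeks x 22 to 88 mm, 16 high, to 36 mm either side; gap 14 wide at the floor, 45 deg sides, 46 at the top. Plate bare and flat from x -55 to 22.
- fine_notch: The same notch (same sizes, origin, axes) with 10 narrow navy stripes (6.4 mm pitch), parallel to the coarse one, 120 mm beside it on the same brown wooden plate (170 x 240 x 8 mm, fixed). Which of the two is on the left differs from run to run. Both notches are open at the ends.
Not all that is in view belongs to the job. Leave any red look-alike of the fine_notch alone.

How it is judged:
By the outcome, as a careful person would: the job done as asked, in the order asked, and still so for the second after the job is handed in, with the robot touching nothing.
It also fails if it takes over 50 s, if anything falls off the work surface, if the arm or the gripper's body presses on something with over 40 N, if the wrist force passes 120 N, or if a joint passes its speed limit or range.

## Robot

A 6-joint arm with a two-finger parallel gripper is mounted at the origin on the work surface. World frame = base frame: x ahead of the robot, y to its left, z up, the work surface at z = 0. Lengths are in m, angles in degrees, forces in N, time in s.
With the tool pointing down it reaches from about 0.25 to 0.725 m from the base axis. Payload 9.7 kg.
Tool frame: the origin (TCP) lies midway between the tips of the shut fingers; the grasp point (between the pads) lies 19 mm behind it (bot.pinch_z is the distance from the TCP to the grasp point, in m); z points along the fingers, x is the direction in which the jaws open and shut, and the axes are right-handed (so a half turn about z gives the same grasp; the last joint's range is limited). The gripper opens to 85 mm and grips with 20 to 120 N. Pads are 22 mm wide; open, the fingers measure 114 mm over their backs; the gripper's body (76 mm by 85 mm) begins 54 mm behind the grasp point. The pads swing forward as they close: fully open they stand 13 mm farther back than shut.
Start: joints at [63.999, 4.979, 10.078, 95.1, 0, 90], TCP at [0.241, 0.494, 0.231] pointing down, gripper open.
Joint ranges: [-179.16, 179.16], [-48.56, 103.87], [-65.8, 70.77], [-126.05, 130.52], [-82.76, 87.17], [-180, 180]. Speed limits (degrees/s): [127.2, 127.2, 147.25, 180, 180, 180].

## Interface

Orientations are given as [roll, pitch, yaw] about the fixed x, y, z axes, in that order (R = Rz(yaw) Ry(pitch) Rx(roll)).
In Python, from workcell import bot gives the robot as it stands. The module is installed in compiled form; this text tells all that it offers.
- The arm moves only by the shell command python3 -m pendant 'ROWS' [FORCE]. ROWS is JSON, a list of rows, each a list of 7 numbers: the shift along the tool's x, y, z scaled (see below), then the turn, a rotation vector about the tool's x, y, z scaled (see below), then the closure, from 0 (fully open) to 1 (shut). In form: [[tx, ty, tz, wx, wy, wz, jaw], ...]. A call has 1 to 12 rows; each row shifts and turns the pose as measured when the row begins, along the tool's axes as they then stand; what a row does not reach is not made up. The controller multiplies each number of a shift by 0.25 m and each number of a turn by pi rad. A row lasts 1/10 s, in which the tool goes at most 50 mm and 8.59 degrees, less where a joint would pass 70% of its speed; a pose out of reach is approached as far as the arm can. A call with a number of a shift or a turn outside -1 to 1 is refused whole. A call with a gripper value outside its range is refused whole. The fingers move at their own pace and stop on an object; FORCE is the grip in N (left out, the last holds). Time passes only in rows, so rows that do not move let the fingers close. It gives the time, the measured TCP pose, the force and the opening at its end, in the units of the state.
- bot.get_obs(): the state, without advancing time (a new reading comes with each control period).
- bot.camera(name): name is "scene" or "top"; returns the picture (384x512x3 uint8, red, green, blue); there is no depth.
- bot.calibration(name): a dict with "intrinsics" (3x3 intrinsics, pixels), "k1" (the pictures are not rectified: a ray, as slopes to the right and down, at radius r is drawn at 1 + k1 r^2 times it, then the intrinsics apply), "xyz" and "attitude" of the camera in the world. Camera axes: x right, y up, looking along -z (the intrinsics and any distortion apply to the point x, -y, -z); pixel columns grow to the right and rows downward; lengths in m; the calibration is good to about 2 mm. A picture is of the moment at which its call begins. calibration takes no time and is no camera call.
- bot.job_done(): hands the job in, once; it reports no verdict.
The state is a dict: "time": time; "q": joint angles; "qd": joint speeds; "joint_efforts": joint torques, N m; "ee_pos": TCP position; "tcp_rot": TCP orientation; "wrist_force": force on the tool from outside, world axes, zero at the start; "torque": the same for the moment, N m; "opening": finger opening in m.
Only numpy, scipy, OpenCV 4.12 (cv2) and the standard library are available. Lean on these libraries where they do the work, as an engineer would, in place of code of your own. Each camera call takes 0.05 s, during which the arm holds its last target.

## Working session

There is one attempt and no reset: what is moved stays moved. The work goes in short steps, Python scripts to look and compute and a shell command to move; the robot and the scene stay as the last step left them, time stands still between calls to the robot, and variables do not carry over. Pictures are saved under pics/ and viewed, and the job is handed in when it is done.

```bash
mkdir -p pics
python3 - <<'E'
from workcell import bot
import cv2
for n in("scene","top"):
    im=bot.camera(n); cv2.imwrite(f"pics/{n}0.png",im[...,::-1]); print(n,bot.calibration(n))
print(bot.get_obs(), bot.pinch_z)
E
```

```text
scene {'intrinsics': array([[375.74986515,   0.        , 256.95777685],
       [  0.        , 375.74986515, 195.8435411 ],
       [  0.        ,   0.        ,   1.        ]]), 'k1': -0.08906049921571983, 'xyz': array([ 0.9268386 , -0.57394602,  0.77817047]), 'attitude': array([44.51629358, -1.0970674 , 44.38282209])}
top {'intrinsics': array([[398.54890137,   0.        , 254.81177669],
       [  0.        , 398.54890137, 186.09150072],
       [  0.        ,   0.        ,   1.        ]]), 'k1': -0.0009631684446726976, 'xyz': array([ 0.39410267, -0.03085671,  1.02414654]), 'attitude': array([  2.38671341,  -0.94377191, -90.13388552])}
{'time': 0.1, 'q': array([6.39993605e+01, 5.00812234e+00, 1.00403489e+01, 9.51014015e+01,
       1.30369909e-03, 8.99980164e+01]), 'qd': array([ 0.14888289, -0.09023956,  0.08966784, -0.06178495,  0.08676394,
        0.06223842]), 'joint_efforts': array([-4.43161275e-05, -5.21563768e+01,  4.65653443e+01,  1.59375760e-02,
       -2.08044611e-05, -6.59404435e-06]), 'ee_pos': array([0.24101127, 0.49414714, 0.23066445]), 'tcp_rot': array([-1.79998694e+02,  6.91749014e-02,  6.40013441e+01]), 'wrist_force': array([-0.12828213, -0.6293644 ,  0.34300687]), 'torque': array([0.01854823, 0.01528733, 0.05696377]), 'opening': 0.08529850140246936} 0.0187
```

View pics/top0.png

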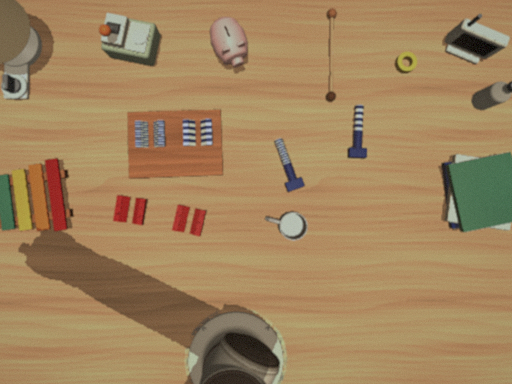

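View pics/scene0.png

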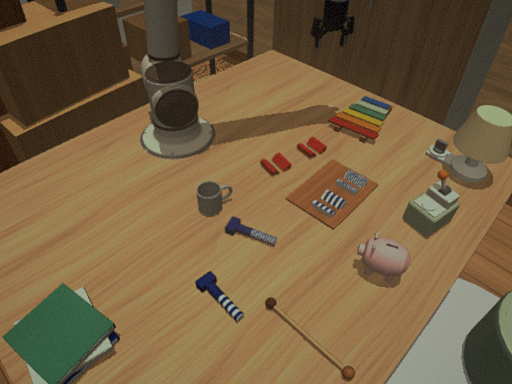

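Run:
```python
import cv2,numpy as np
t=cv2.imread("pics/top0.png");s=cv2.imread("pics/scene0.png")
a=cv2.resize(t[95:245,105:385],None,fx=2.85,fy=2.85,interpolation=cv2.INTER_CUBIC)
cv2.imwrite("pics/topcrop.png",a)
b=cv2.resize(s[130:330,180:390],None,fx=3,fy=3,interpolation=cv2.INTER_CUBIC);cv2.imwrite("pics/scenecrop.png",b)
```

```text
(no output)
```

View pics/topcrop.png

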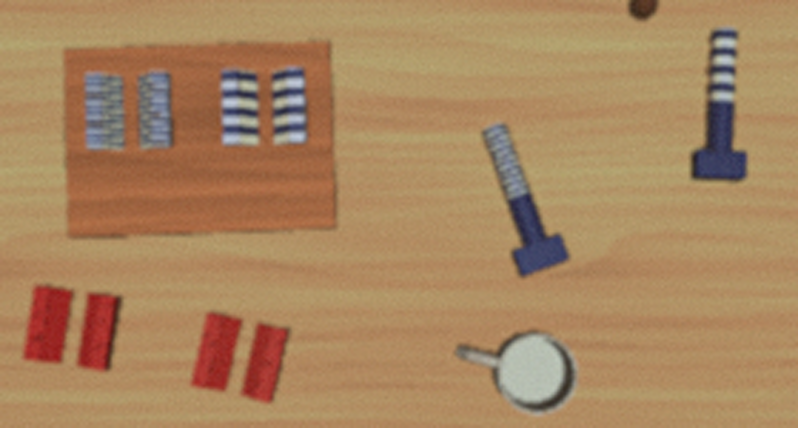

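View pics/scenecrop.png

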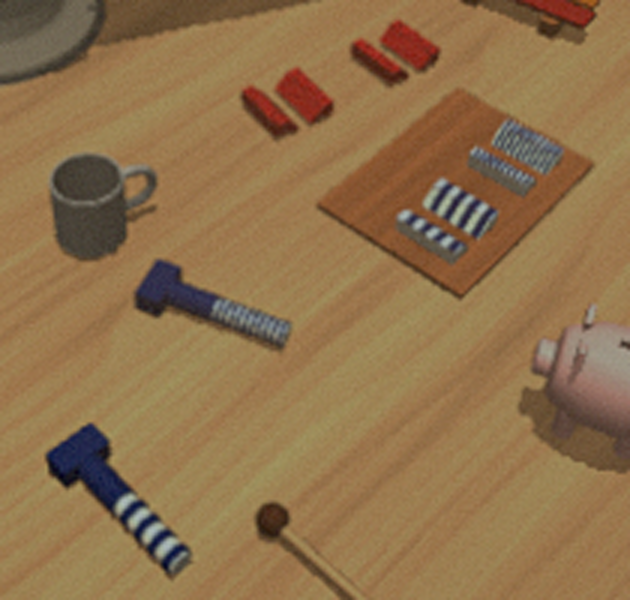

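```bash
cat > h.py <<'E'
import cv2,numpy as np
from scipy.spatial.transform import Rotation as R
from workcell import bot
def ray(cal,px):
    K=np.array(cal["intrinsics"]);d=np.array([cal["k1"],0,0,0.])
    # r is undistorted radius: standard radial model
    u=cv2.undistortPoints(np.array(px,float).reshape(-1,1,2),K,d).reshape(-1,2)
    v=np.c_[u[:,0],-u[:,1],-np.ones(len(u))]
    return v@R.from_euler('xyz',cal["attitude"],degrees=True).as_matrix().T
def plane(name,px,z):
    c=bot.calibration(name);v=ray(c,px);o=np.array(c["xyz"])
    return o+v*((z-o[2])/v[:,2])[:,None]
def blobs(im,minA=30):
    h=cv2.cvtColor(im,cv2.COLOR_BGR2LAB).astype(int)
    b=h[...,2]-128
    m=(cv2.GaussianBlur(b.astype(np.float32),(0,0),1)<10).astype(np.uint8)
    n,l,st,ce=cv2.connectedComponentsWithStats(m)
    return m,l,[(i,st[i],ce[i]) for i in range(1,n) if st[i][4]>minA]
E
python3 - <<'E'
from h import *
t=cv2.imread("pics/top0.png")
m,l,bs=blobs(t)
for i,s,c in bs:
    if 120<c[0]<380 and 90<c[1]<240: print(i,s,c.round(1))
cv2.imwrite("pics/m.png",cv2.resize(m[95:245,105:385]*255,None,fx=2.85,fy=2.85,interpolation=0))
s=cv2.imread("pics/scene0.png");m,l,bs=blobs(s)
cv2.imwrite("pics/ms.png",cv2.resize(m[130:330,180:390]*255,None,fx=3,fy=3,interpolation=0))
for i,s,c in bs:
    if 180<c[0]<390 and 130<c[1]<330: print(i,s,c.round(1))
E
```

```text
15 [348 105  19  53 548] [357.5 135.8]
16 [183 119  13  27 299] [188.3 131.9]
17 [201 118  12  27 278] [206.6 131.4]
18 [135 120  13  28 333] [140.9 133.8]
19 [154 120  11  27 280] [159.1 133. ]
20 [275 139  30  53 534] [288.5 168.5]
23 [267 213  40  27 604] [291.6 225.1]
17 [172 127  42  31 110] [200.  145.3]
27 [345 170  22  17 210] [355.5 178.2]
28 [337 180  21  13 116] [346.5 186. ]
30 [198 182  31  33 656] [209.5 197.8]
33 [323 190  23  19 236] [333.5 199.1]
35 [313 201  22  15 138] [323.4 207.6]
39 [225 217  51  28 512] [247.2 230.8]
41 [375 242  30  17 267] [389.7 249.6]
45 [195 271  48  50 699] [217.4 293.7]
```

View pics/m.png

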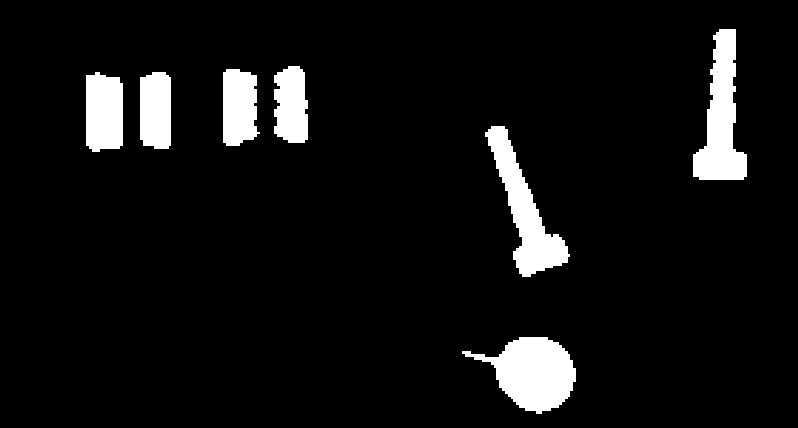

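```bash
cat > m.py <<'E'
from h import *
def bolt(t,i,l,z=.012):
    ys,xs=np.nonzero(l==i);P=plane("top",np.c_[xs,ys],z)[:,:2]
    c=P.mean(0);w,V=np.linalg.eigh(np.cov(P.T));a=V[:,1];a*=np.sign(a[0]);n=np.array([-a[1],a[0]])
    s=(P-c)@a
    lo,hi=s.min(),s.max();mid=(lo+hi)/2
    # axis lateral offset & angle by shaft centre line
    k=s>lo+.035;S=(P[k]-c)
    u=S@a;v=S@n;bins=np.round(u/.006).astype(int)
    bu=[];bv=[]
    for b in np.unique(bins)[:-1]:
        q=bins==b;bu.append(u[q].mean());bv.append((v[q].min()+v[q].max())/2)
    p=np.polyfit(bu,bv,1)
    o=c+a*(mid-.020)+n*np.polyval(p,mid-.020)
    return o,np.degrees(np.arctan2(a[1],a[0])),np.degrees(np.arctan2(a[1],a[0]))+np.degrees(np.arctan(p[0])),hi-lo
E
python3 - <<'E'
from m import *
t=cv2.imread("pics/top0.png");m,l,bs=blobs(t)
for nm,i in(("coarse",15),("fine",20)): print(nm,bolt(t,i,l))
# plate
h=cv2.cvtColor(cv2.GaussianBlur(t,(0,0),1),cv2.COLOR_BGR2HSV);
print(h[165,175],h[165,250],h[115,175])
lab=cv2.cvtColor(cv2.GaussianBlur(t,(0,0),1),cv2.COLOR_BGR2LAB).astype(int)
print(lab[165,175],lab[165,250],lab[190,250])
pm=((lab[...,1]>147)|(m>0)).astype(np.uint8);pm[:, :115]=0;pm[:,235:]=0;pm[:98]=0;pm[185:]=0
pm=cv2.morphologyEx(pm,cv2.MORPH_CLOSE,np.ones((9,9)));pm=cv2.morphologyEx(pm,cv2.MORPH_OPEN,np.ones((9,9)))
c=max(cv2.findContours(pm,0,1)[0],key=cv2.contourArea)
r=cv2.minAreaRect(c);print(r)
B=plane("top",cv2.boxPoints(r),.008)[:,:2];print(B.round(4),[np.linalg.norm(B[k]-B[k-1]).round(4) for k in range(4)])
pc=B.mean(0);e=[B[k]-B[k-1] for k in range(4)]
e=[v for v in e if np.linalg.norm(v)>.2][0];e=e*np.sign(e[1]);th=np.arctan2(-e[0],e[1]);print("plate centre",pc,"yaw",np.degrees(th))
a=np.array([np.cos(th),np.sin(th)]);n=np.array([-a[1],a[0]])
for nm,L,Rr in(("coarse",16,17),("fine",18,19)):
    def P(i,z): ys,xs=np.nonzero(l==i);return plane("top",np.c_[xs,ys],z)[:,:2]
    A,Bq=P(L,.008),P(Rr,.008)
    g=(np.percentile(A@n,4)+np.percentile(Bq@n,96))/2; gw=np.percentile(A@n,4)-np.percentile(Bq@n,96)
    T=np.r_[P(L,.024),P(Rr,.024)]@a;lo,hi=np.percentile(T,2),np.percentile(T,98)
    o=a*((lo+hi)/2-.055)+n*g
    # cheek directions
    yw=[]
    for i in(L,Rr):
        Q=P(i,.02);w,V=np.linalg.eigh(np.cov(Q.T));v=V[:,1]*np.sign(V[0,1]);yw.append(np.degrees(np.arctan2(v[1],v[0])).round(2))
    print(nm,"origin",o,"gap",gw,"len",hi-lo,"yaws",yw,"plate-based x",(o-pc)@a,(o-pc)@n)
E
```

```text
coarse (array([ 0.55741937, -0.31084373]), np.float64(-3.275390640601148), np.float64(-3.7405639626902327), np.float64(0.13609850485984307))
fine (array([ 0.47431418, -0.13598146]), np.float64(19.895523097616163), np.float64(19.636758867584128), np.float64(0.1362287035113513))
[ 11 150 158] [ 16 115 178] [ 11 150 162]
[122 148 157] [156 136 156] [154 137 156]
((174.5500030517578, 143.49899291992188), (62.8474235534668, 90.30194091796875), 88.85424041748047)
[[0.6242 0.2744]
 [0.6292 0.0437]
 [0.4674 0.0403]
 [0.4631 0.2695]] [np.float64(0.1612), np.float64(0.2308), np.float64(0.1618), np.float64(0.2293)]
plate centre [0.54595865 0.15695275] yaw 1.237686981515328
coarse origin [0.51873803 0.09734055] gap 0.01844403157587625 len 0.062468254203549844 yaws [np.float64(-0.19), np.float64(2.66)] plate-based x -0.02850188850475372 -0.05901032135692897
fine origin [0.51405245 0.21737963] gap 0.01799160434457156 len 0.06333846395754505 yaws [np.float64(2.15), np.float64(1.11)] plate-based x -0.030593534901742225 0.061101955228274524
```

```bash
cat > go.py <<'E'
import sys
from h import *
# target TCP x y z yaw -> remaining shift/turn in tool units (shift along present tool axes)
x,y,z,yaw=map(float,sys.argv[1:5])
o=bot.get_obs();Rt=R.from_euler('xyz',o['tcp_rot'],degrees=True)
Rg=R.from_euler('xyz',[180,0,yaw],degrees=True)
d=np.array([x,y,z])-o['ee_pos']
print("t",o['time'],"d mm",(d*1e3).round(1),"shift now-axes",(Rt.inv().apply(d)/.25).round(4),"target-axes",(Rg.inv().apply(d)/.25).round(4),"turn",((Rt.inv()*Rg).as_rotvec()/np.pi).round(4))
print("F",o['wrist_force'].round(1),"open",o['opening'].round(4),"q",o['q'].round(0))
E
python3 -m pendant '[[0,0,0,0,0,-0.042,0],[0,0,0,0,0,-0.042,0],[0,0,0,0,0,-0.042,0]]' 40
python3 go.py .5574 -.3108 .12 86.4
```

```text
time: 0.4
ee_pos: [0.2408, 0.4938, 0.2293]
tcp_rot: [-179.9, 0.2, 87.3]
wrist_force: [0.5, 0.5, 0.1]
opening: 0.0855
t 0.4 d mm [ 316.6 -804.6 -109.3] shift now-axes [-3.1544  1.4153  0.4458] target-axes [-3.1324  1.4658  0.4372] turn [-0.0005  0.0011  0.0052]Traceback (most recent call last):
  File "go.py", line 9, in <module>
    print("F",o['wrist_force'].round(1),"open",o['opening'].round(4),"q",o['q'].round(0))
                                               ^^^^^^^^^^^^^^^^^^
AttributeError: 'float' object has no attribute 'round'
```

```bash
sed -i "s/o\['opening'\].round(4)/round(o['opening'],4)/" go.py
python3 -m pendant '[[-0.1,0.04,0,0,0,0,0],[-0.17,0.08,0,0,0,0,0],[-0.17,0.08,0,0,0,0,0],[-0.17,0.08,0,0,0,0,0],[-0.17,0.08,0,0,0,0,0],[-0.17,0.08,0,0,0,0,0],[-0.17,0.08,0,0,0,0,0],[-0.17,0.08,0,0,0,0,0],[-0.17,0.08,0,0,0,0,0],[-0.17,0.08,0,0,0,0,0],[-0.17,0.08,0,0,0,0,0],[-0.17,0.08,0,0,0,0,0]]'
python3 go.py .5574 -.3108 .12 86.4
```

```text
time: 1.6
ee_pos: [0.4543, -0.0227, 0.2267]
tcp_rot: [-179.8, 0.4, 88.2]
wrist_force: [1.9, 1.7, 0.2]
opening: 0.0853
t 1.6 d mm [ 103.1 -288.1 -106.7] shift now-axes [-1.1361  0.4492  0.4335] target-axes [-1.1244  0.4838  0.4268] turn [-0.0012  0.0024  0.0102]
F [1.9 1.7 0.2] open 0.0853 q [-3. -8. -3. 95. -0. -1.]
```

```bash
python3 -m pendant '[[-0.17,0.07,0,0,0,0.005,0],[-0.17,0.07,0,0,0,0.005,0],[-0.17,0.07,0.05,0,0,0,0],[-0.17,0.07,0.1,0,0,0,0],[-0.17,0.07,0.1,0,0,0,0],[-0.17,0.07,0.1,0,0,0,0],[-0.1,0.05,0.06,0,0,0,0],[0,0,0,0,0,0,0]]'
python3 go.py .5574 -.3108 .12 86.4
python3 - <<'E'
from h import *
for n in("scene","top"): cv2.imwrite(f"pics/{n}1.png",bot.camera(n)[...,::-1])
E
```

```text
time: 2.4
ee_pos: [0.5533, -0.3168, 0.1242]
tcp_rot: [-179.7, 0.3, 86.0]
wrist_force: [-0.9, 0.4, -1.1]
opening: 0.0854
t 2.4 d mm [ 4.1  6.  -4.2] shift now-axes [0.0253 0.0149 0.0164] target-axes [0.025  0.015  0.0166] turn [-0.0019  0.0019 -0.0024]
F [-0.9  0.4 -1.1] open 0.0854 q [-30.  16.  11.  85.  -0. -26.]
```

View pics/scene1.png

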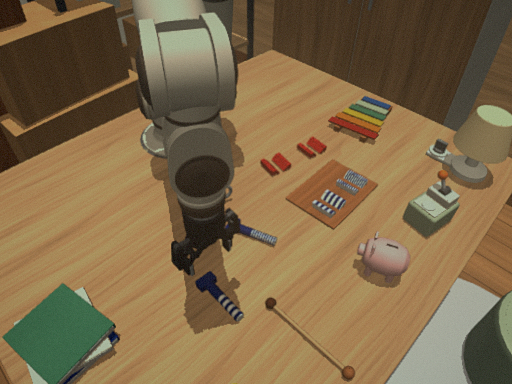

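```bash
python3 -m pendant '[[0.025,0.015,0.05,-0.002,0.002,-0.001,0],[0,0,0.1,0,0,0,0],[0,0,0.1,0,0,0,0],[0,0,0.08,0,0,0,0],[0,0,0.04,0,0,0,0],[0,0,0,0,0,0,0]]'
python3 go.py .5574 -.3108 .004 86.4
```

```text
time: 3.1
ee_pos: [0.5605, -0.301, 0.0349]
tcp_rot: [179.4, 0.0, 86.7]
wrist_force: [-0.4, 0.4, 0.4]
opening: 0.0851
t 3.1 d mm [ -3.1  -9.8 -30.9] shift now-axes [-0.0398 -0.0114  0.1236] target-axes [-0.0399 -0.0098  0.1237] turn [0.0036 0.0001 0.0016]
F [-0.4  0.4  0.4] open 0.0851 q [-28.  17.   2.  75.   0. -25.]
```

```bash
python3 -m pendant '[[-0.035,-0.01,0,0.003,0,0.001,0],[0,0,0.03,0,0,0,0],[0,0,0.04,0,0,0,0],[0,0,0.03,0,0,0,0],[0,0,0,0,0,0,0]]'
python3 go.py .5574 -.3108 .004 86.4
```

```text
time: 3.6
ee_pos: [0.5591, -0.3103, 0.0117]
tcp_rot: [179.7, 0.1, 86.6]
wrist_force: [-0.9, 0.7, -1.0]
opening: 0.0855
t 3.6 d mm [-1.7 -0.5 -7.7] shift now-axes [-0.0022 -0.0069  0.0308] target-axes [-0.0023 -0.0067  0.0308] turn [0.0019 0.0007 0.0009]
F [-0.9  0.7 -1. ] open 0.0855 q [-29.  18.   1.  72.   0. -26.]
```

```bash
python3 -m pendant '[[-0.002,-0.006,0.02,0.002,0,0.001,0],[0,0,0.012,0,0,0,0],[0,0,0,0,0,0,0.5],[0,0,0,0,0,0,0.8],[0,0,0,0,0,0,1],[0,0,0,0,0,0,1],[0,0,0,0,0,0,1],[0,0,0,0,0,0,1]]' 40
python3 go.py .5574 -.3108 .004 86.4
```

```text
time: 4.4
ee_pos: [0.5578, -0.311, 0.0038]
tcp_rot: [180.0, 0.2, 86.3]
wrist_force: [0.5, 0.5, -0.2]
opening: 0.0222
t 4.4 d mm [-0.4  0.2  0.2] shift now-axes [ 0.0008 -0.0019 -0.001 ] target-axes [ 0.0008 -0.0018 -0.001 ] turn [ 0.      0.0009 -0.0003]
F [ 0.5  0.5 -0.2] open 0.0222 q [-29.  19.   1.  72.  -0. -25.]
```

```bash
python3 -m pendant '[[0,0,-0.02,0,0,0,1],[0,0,-0.06,0,0,0,1],[0,0,-0.1,0,0,0,1],[0,0,-0.1,0,0,0,1],[0,0,-0.1,0,0,0,1],[0,0,-0.06,0,0,0,1],[0,0,0,0,0,0,1]]'
python3 go.py .5180 .0975 .1 91.5
python3 - <<'E'
from h import *
im=bot.camera("scene")[...,::-1];cv2.imwrite("pics/scene2.png",cv2.resize(im[200:340,130:330],None,fx=3,fy=3,interpolation=2))
E
```

```text
time: 5.1
ee_pos: [0.5575, -0.3105, 0.1235]
tcp_rot: [179.9, 0.2, 86.4]
wrist_force: [0.8, -0.2, -1.1]
opening: 0.0224
t 5.1 d mm [-39.5 408.  -23.5] shift now-axes [ 1.6188 -0.2618  0.0883] target-axes [ 1.6354 -0.1153  0.094 ] turn [ 0.0004  0.0011 -0.0286]
F [ 0.8 -0.2 -1.1] open 0.0224 q [-29.  16.  11.  85.  -0. -25.]
```

View pics/scene2.png

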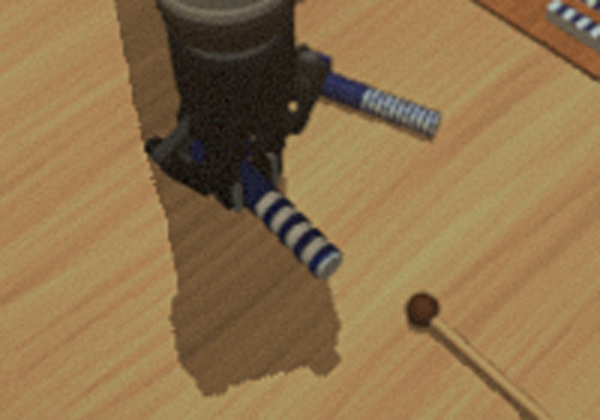

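```bash
python3 -m pendant '[[0.08,-0.006,0,0,0,-0.014,1],[0.16,-0.012,0,0,0,-0.014,1],[0.16,-0.012,0,0,0,0,1],[0.16,-0.012,0,0,0,0,1],[0.16,-0.012,0,0,0,0,1],[0.16,-0.012,0,0,0,0,1],[0.16,-0.012,0,0,0,0,1],[0.16,-0.012,0,0,0,0,1],[0.16,-0.012,0,0,0,0,1],[0.16,-0.012,0,0,0,0,1],[0.1,-0.008,0,0,0,0,1],[0,0,0,0,0,0,1]]'
python3 go.py .5180 .0975 .1 91.5
```

```text
time: 6.35
ee_pos: [0.505, 0.1156, 0.1091]
tcp_rot: [-179.1, -0.1, 92.5]
wrist_force: [0.1, -0.0, -1.8]
opening: 0.0221
t 6.35 d mm [ 13.  -18.1  -9.1] shift now-axes [-0.0747  0.0496  0.0357] target-axes [-0.0739  0.0502  0.0366] turn [-0.0051 -0.0003  0.0053]
F [ 0.1 -0.  -1.8] open 0.0221 q [13.  1. -8. 82.  0. 10.]
```

```bash
python3 -m pendant '[[-0.075,0.05,0.03,-0.005,0,0.005,1],[0,0,0,0,0,0,1],[0,0,0,0,0,0,1]]'
python3 go.py .5180 .0975 .1 91.5
python3 - <<'E'
from h import *
im=bot.camera("top")[...,::-1];cv2.imwrite("pics/top3.png",cv2.resize(im[80:230,110:310],None,fx=4,fy=4,interpolation=2))
im=bot.camera("scene")[...,::-1];cv2.imwrite("pics/scene3.png",cv2.resize(im[100:270,220:420],None,fx=3.5,fy=3.5,interpolation=2))
E
```

```text
time: 6.65
ee_pos: [0.5157, 0.0988, 0.0989]
tcp_rot: [-179.8, -0.0, 91.9]
wrist_force: [-0.3, 0.4, -1.5]
opening: 0.0225
t 6.65 d mm [ 2.3 -1.3  1.1] shift now-axes [-0.0056  0.0092 -0.0045] target-axes [-0.0055  0.0093 -0.0044] turn [-0.0012 -0.0002  0.0023]
F [-0.3  0.4 -1.5] open 0.0225 q [11.  1. -8. 81.  0.  9.]
```

View pics/top3.png

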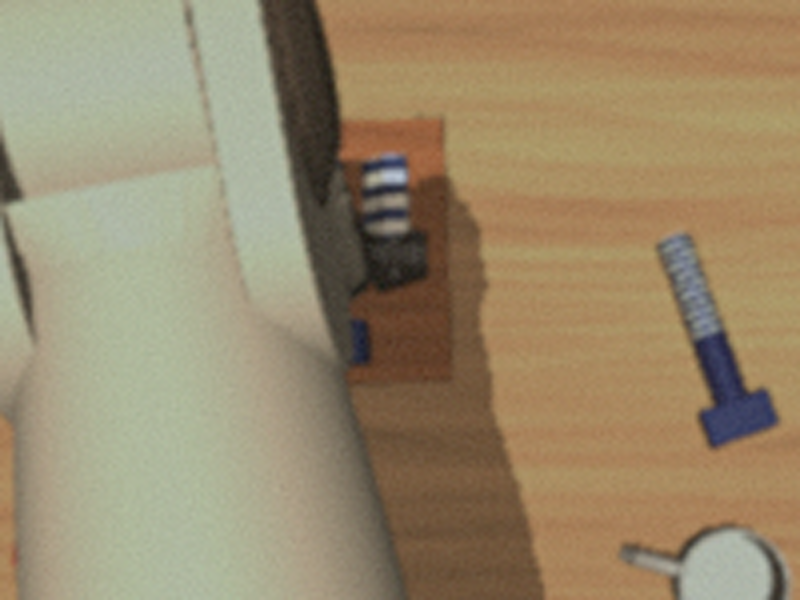

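View pics/scene3.png

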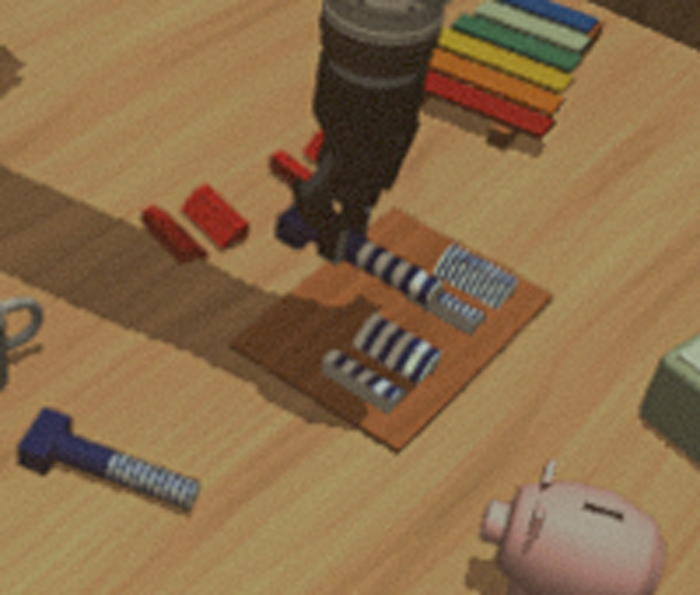

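```bash
python3 -m pendant '[[-0.005,0.009,0.03,-0.001,0,0.002,1],[0,0,0.08,0,0,0,1],[0,0,0.06,0,0,0,1],[0,0,0,0,0,0,1]]'
python3 go.py .5180 .0975 .05 91.5
python3 - <<'E'
from h import *
t=cv2.imread("pics/top0.png");m,l,bs=blobs(t)
for nm,L,Rr in(("coarse",16,17),("fine",18,19)):
    pts=[]
    for r in range(121,145):
        a=np.nonzero(l[r]==L)[0];b=np.nonzero(l[r]==Rr)[0]
        if len(a)>5 and len(b)>5: pts.append([(a.max()+b.min())/2,r])
    P=plane("top",pts,.008);p=np.polyfit(P[:,0],P[:,1],1);print(nm,np.degrees(np.arctan(p[0])),"y at origin x .516:",np.polyval(p,.516),"mid",P[:,:2].mean(0))
# plate edges by line fits
lab=cv2.cvtColor(cv2.GaussianBlur(t,(0,0),.8),cv2.COLOR_BGR2LAB).astype(float)
A=lab[...,1]
def cross(v,lo,hi):  # midpoint crossings
    return None
g=np.abs(np.diff(A,axis=1))
for nm,c0,c1 in(("left",120,135),("right",214,228)):
    pts=[(c0+np.argmax(g[r,c0:c1])+.5,r) for r in range(118,172)]
    P=plane("top",pts,.008);X=P[:,0];Y=P[:,1];k=np.abs(Y-np.median(Y))<.006;p=np.polyfit(X[k],Y[k],1);print(nm,np.degrees(np.arctan(p[0])),np.median(Y),k.sum())
g=np.abs(np.diff(A,axis=0))
for nm,c0,c1 in(("far",104,117),("near",170,184)):
    pts=[(c,c0+np.argmax(g[c0:c1,c])+.5) for c in range(133,217)]
    P=plane("top",pts,.008);X=P[:,0];Y=P[:,1];k=np.abs(X-np.median(X))<.006;p=np.polyfit(Y[k],X[k],1);print(nm,np.degrees(np.arctan(-p[0])),np.polyval(p,.157),k.sum())
E
```

```text
time: 7.15
ee_pos: [0.5184, 0.0974, 0.0548]
tcp_rot: [179.9, -0.0, 91.5]
wrist_force: [0.8, -0.4, -1.2]
opening: 0.0222
t 7.15 d mm [-0.4  0.1 -4.8] shift now-axes [ 0.0003 -0.0015  0.0192] target-axes [ 0.0003 -0.0015  0.0192] turn [ 0.0004 -0.0003 -0.0002]
F [ 0.8 -0.4 -1.2] open 0.0222 q [ 11.   2. -12.  75.   0.   9.]
coarse 0.7522910498389208 y at origin x .516: 0.09745957200492834 mid [0.57402036 0.09822142]
fine 2.403106112360557 y at origin x .516: 0.21644190519562595 mid [0.57395648 0.21887415]
left 1.5752814368440922 0.2760884799848001 37
right 1.5395497669435625 0.037345743120686156 54
far 1.7847005046815454 0.6313664931358072 84
near 1.9727760002255579 0.462625827803252 83
```

```bash
python3 -m pendant '[[-0.003,0.001,0.04,0,0,0,1],[0,0,0.03,0,0,0,1],[0,0,0,0,0,0,1]]'
python3 go.py .5188 .0968 .0125 91.6
python3 - <<'E'
from h import *
im=bot.camera("scene")[...,::-1];cv2.imwrite("pics/scene4.png",cv2.resize(im[130:250,260:400],None,fx=5,fy=5,interpolation=2))
E
```

```text
time: 7.45
ee_pos: [0.519, 0.0966, 0.0367]
tcp_rot: [179.9, -0.1, 91.4]
wrist_force: [-0.6, 0.7, -1.2]
opening: 0.0224
t 7.45 d mm [ -0.2   0.2 -24.2] shift now-axes [ 0.0008 -0.0009  0.0966] target-axes [ 0.0009 -0.0007  0.0966] turn [ 0.0006 -0.0003 -0.0009]
F [-0.6  0.7 -1.2] open 0.0224 q [ 11.   3. -14.  73.   0.   9.]
```

View pics/scene4.png

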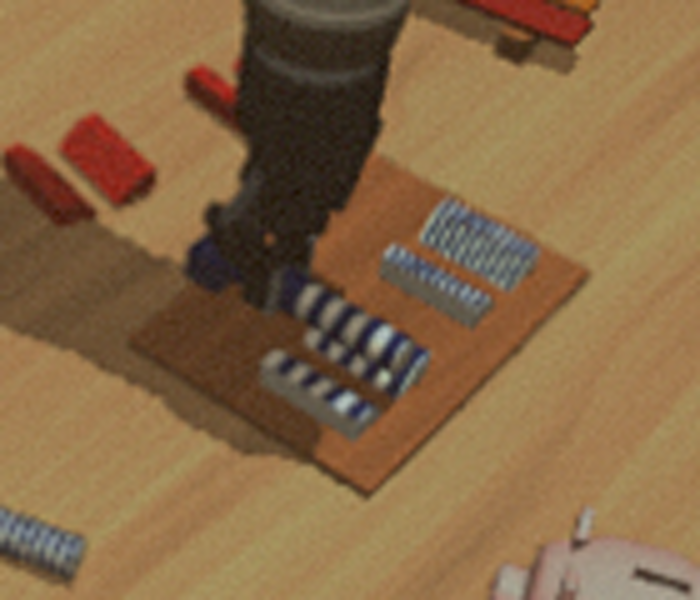

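```bash
python3 -m pendant '[[0,0,0.03,0,0,0,1],[0,0,0.03,0,0,0,1],[0,0,0.015,0,0,0,1],[0,0,0.01,0,0,0,1],[0,0,0,0,0,0,1]]'
python3 go.py .5188 .0968 .0125 91.6
```

```text
time: 8.0
ee_pos: [0.5199, 0.0968, 0.015]
tcp_rot: [179.8, -0.1, 91.4]
wrist_force: [-0.9, -0.3, -0.8]
opening: 0.0223
t 8.0 d mm [-1.1  0.  -2.5] shift now-axes [ 0.0001 -0.0043  0.0101] target-axes [ 0.0001 -0.0043  0.0101] turn [ 0.0012 -0.0004 -0.0009]
F [-0.9 -0.3 -0.8] open 0.0223 q [ 11.   3. -16.  71.   0.   9.]
```

```bash
python3 -m pendant '[[0,-0.004,0.009,0.001,0,-0.001,1],[0,0,0.002,0,0,0,1],[0,0,0,0,0,0,1]]'
python3 go.py .5188 .0968 .0125 91.6
python3 - <<'E'
from h import *
im=bot.camera("scene")[...,::-1];cv2.imwrite("pics/scene5.png",cv2.resize(im[130:250,260:400],None,fx=5,fy=5,interpolation=2))
E
```

```text
time: 8.3
ee_pos: [0.5189, 0.0968, 0.0123]
tcp_rot: [180.0, -0.1, 91.7]
wrist_force: [-0.2, -0.4, -1.0]
opening: 0.0225
t 8.3 d mm [-0.1 -0.   0.2] shift now-axes [-0.0001 -0.0005 -0.0008] target-axes [-0.0001 -0.0005 -0.0008] turn [ 0.0003 -0.0004  0.0003]
F [-0.2 -0.4 -1. ] open 0.0225 q [ 11.   4. -16.  71.   0.   9.]
```

View pics/scene5.png

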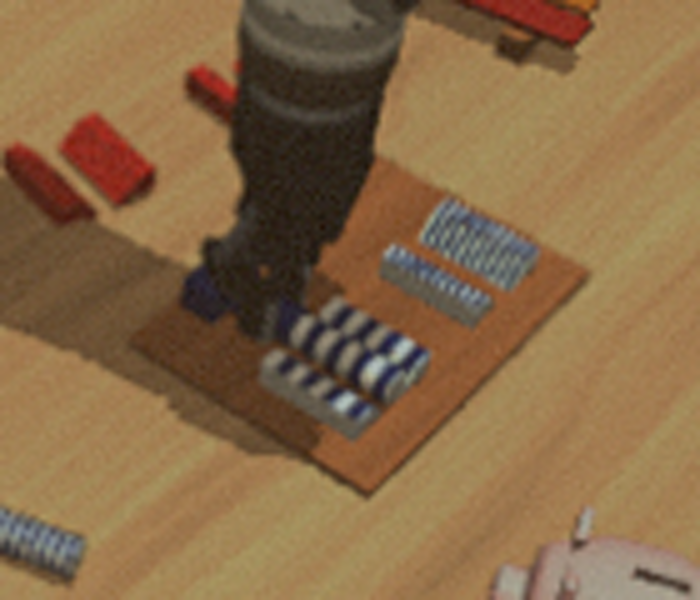

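```bash
python3 -m pendant '[[0,0,0.004,0,0,0,1],[0,0,0,0,0,0,1]]'
python3 -m pendant '[[0,0,0,0,0,0,0.6],[0,0,0,0,0,0,0.3],[0,0,0,0,0,0,0],[0,0,0,0,0,0,0],[0,0,-0.04,0,0,0,0],[0,0,-0.1,0,0,0,0],[0,0,-0.1,0,0,0,0],[0,0,-0.1,0,0,0,0],[0,0,-0.1,0,0,0,0],[0,0,-0.06,0,0,0,0]]'
python3 go.py .4743 -.1360 .12 109.7
```

```text
time: 8.55
ee_pos: [0.5192, 0.0968, 0.0118]
tcp_rot: [179.9, -0.1, 91.6]
wrist_force: [-0.8, 0.2, 0.3]
opening: 0.0226
time: 9.55
ee_pos: [0.5176, 0.0964, 0.1426]
tcp_rot: [-179.9, -0.1, 91.6]
wrist_force: [0.5, 0.3, -1.0]
opening: 0.0855
t 9.55 d mm [ -43.3 -232.4  -22.6] shift now-axes [-0.9244 -0.1997  0.0898] target-axes [-0.8169 -0.4764  0.0905] turn [-0.0003 -0.0004 -0.1003]
F [ 0.5  0.3 -1. ] open 0.0855 q [11.  1. -4. 85.  0.  9.]
```

```bash
python3 -m pendant '[[0,0,0,0,0,-0.034,0],[0,0,0,0,0,-0.034,0],[0,0,0,0,0,-0.034,0],[-0.08,-0.048,0,0,0,0,0],[-0.16,-0.094,0,0,0,0,0],[-0.16,-0.094,0,0,0,0,0],[-0.16,-0.094,0,0,0,0,0],[-0.16,-0.094,0,0,0,0,0],[-0.08,-0.048,0,0,0,0,0],[0,0,0.03,0,0,0,0],[0,0,0.03,0,0,0,0]]'
python3 go.py .4743 -.1360 .12 109.7
python3 - <<'E'
from h import *
im=bot.camera("scene")[...,::-1];cv2.imwrite("pics/scene6.png",cv2.resize(im[130:250,260:400],None,fx=5,fy=5,interpolation=2))
im=bot.camera("top")[...,::-1];cv2.imwrite("pics/top6r.png",im);cv2.imwrite("pics/top6.png",cv2.resize(im[90:240,110:310],None,fx=4,fy=4,interpolation=2))
E
```

```text
time: 10.65
ee_pos: [0.4797, -0.1397, 0.1402]
tcp_rot: [179.2, 0.2, 110.9]
wrist_force: [-0.9, 0.1, -0.5]
opening: 0.0855
t 10.65 d mm [ -5.4   3.7 -20.2] shift now-axes [ 0.022  -0.0161  0.0804] target-axes [ 0.0213 -0.0154  0.0807] turn [0.0047 0.0013 0.0069]
F [-0.9  0.1 -0.5] open 0.0855 q [-16.  -4.  -9.  84.   0. -37.]
```

View pics/top6.png

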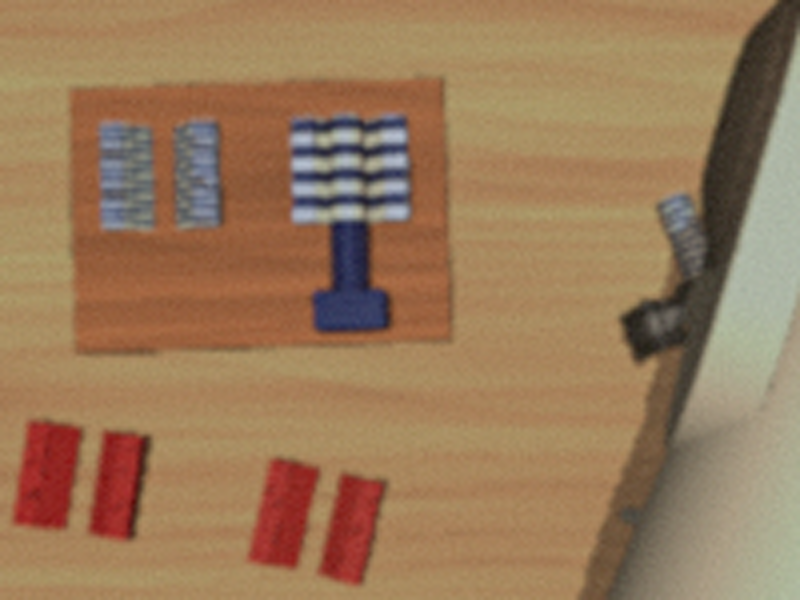

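View pics/scene6.png

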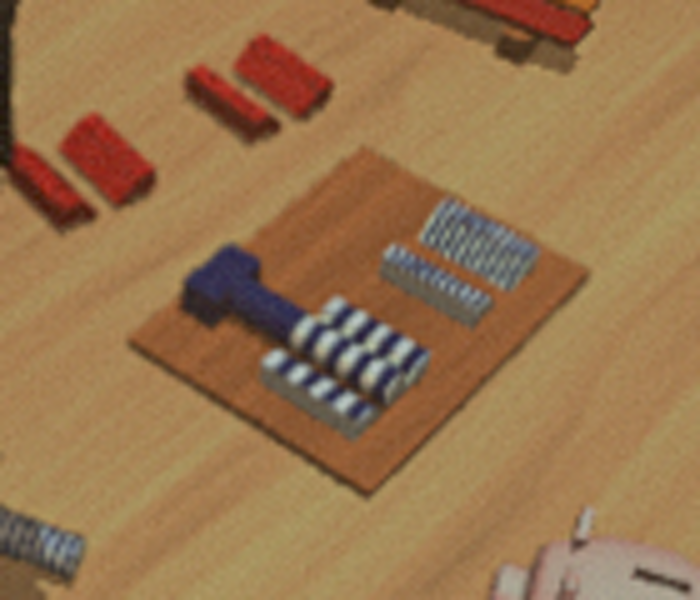

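```bash
python3 -m pendant '[[0.022,-0.016,0.04,0.004,0.001,0.006,0],[0,0,0.1,0,0,0,0],[0,0,0.1,0,0,0,0],[0,0,0.1,0,0,0,0],[0,0,0.06,0,0,0,0],[0,0,0,0,0,0,0],[0,0,0,0,0,0,0]]'
python3 go.py .4743 -.1360 .004 109.7
```

```text
time: 11.45
ee_pos: [0.4724, -0.1266, 0.0333]
tcp_rot: [-179.7, -0.2, 110.2]
wrist_force: [-0.2, 0.1, -0.3]
opening: 0.0853
t 11.45 d mm [  1.9  -9.4 -29.3] shift now-axes [-0.0383 -0.0052  0.1172] target-axes [-0.0381 -0.0054  0.1173] turn [-0.0014 -0.0009  0.003 ]
F [-0.2  0.1 -0.3] open 0.0853 q [-15.  -2. -19.  73.  -0. -35.]
```

```bash
python3 -m pendant '[[-0.036,-0.005,0,-0.001,-0.001,0.003,0],[0,0,0.03,0,0,0,0],[0,0,0.04,0,0,0,0],[0,0,0.03,0,0,0,0],[0,0,0,0,0,0,0]]'
python3 go.py .4743 -.1360 .004 109.7
```

```text
time: 11.95
ee_pos: [0.476, -0.1361, 0.0087]
tcp_rot: [179.9, 0.2, 109.7]
wrist_force: [1.0, 1.3, -0.7]
opening: 0.0852
t 11.95 d mm [-1.7  0.1 -4.7] shift now-axes [ 0.0026 -0.0063  0.019 ] target-axes [ 0.0025 -0.0063  0.019 ] turn [ 0.0006  0.0009 -0.0002]
F [ 1.   1.3 -0.7] open 0.0852 q [-16.  -1. -21.  70.  -0. -36.]
```

```bash
python3 -m pendant '[[0.002,-0.006,0.012,0.001,0,0,0],[0,0,0.006,0,0,0,0],[0,0,0,0,0,0,0.5],[0,0,0,0,0,0,0.8],[0,0,0,0,0,0,1],[0,0,0,0,0,0,1],[0,0,0,0,0,0,1],[0,0,0,0,0,0,1]]' 40
python3 go.py .4743 -.1360 .004 109.7
python3 -m pendant '[[0,0,-0.02,0,0,0,1],[0,0,-0.06,0,0,0,1],[0,0,-0.1,0,0,0,1],[0,0,-0.1,0,0,0,1],[0,0,-0.1,0,0,0,1],[0,0,-0.06,0,0,0,1],[0,0,0,0,0,0,1],[0,0,0,0,0,0.034,1],[0,0,0,0,0,0.034,1],[0,0,0,0,0,0.032,1],[0,0,0,0,0,0,1]]'
python3 go.py .5148 .2169 .12 91.6
```

```text
time: 12.75
ee_pos: [0.4746, -0.1362, 0.0045]
tcp_rot: [-179.9, 0.2, 109.6]
wrist_force: [-0.5, 0.9, -0.2]
opening: 0.0227
t 12.75 d mm [-0.3  0.2 -0.5] shift now-axes [ 0.0012 -0.0009  0.0021] target-axes [ 0.0012 -0.0009  0.0021] turn [-0.0003  0.0011 -0.0003]
F [-0.5  0.9 -0.2] open 0.0227 q [-16.  -1. -21.  70.  -0. -36.]
time: 13.85
ee_pos: [0.4727, -0.1353, 0.1167]
tcp_rot: [-179.8, 0.1, 91.0]
wrist_force: [-0.7, 0.1, -1.7]
opening: 0.0221
t 13.85 d mm [ 42.1 352.2   3.3] shift now-axes [ 1.4054  0.1934 -0.0169] target-axes [ 1.4034  0.2077 -0.0132] turn [-0.0013  0.0007 -0.0032]
F [-0.7  0.1 -1.7] open 0.0221 q [-16.  -4. -11.  83.  -0. -17.]
```

```bash
python3 -m pendant '[[0.08,0.012,-0.01,0,0,-0.003,1],[0.16,0.023,0,0,0,0,1],[0.16,0.023,0,0,0,0,1],[0.16,0.023,0,0,0,0,1],[0.16,0.023,0,0,0,0,1],[0.16,0.023,0,0,0,0,1],[0.16,0.023,0,0,0,0,1],[0.16,0.023,0,0,0,0,1],[0.1,0.015,0,0,0,0,1],[0,0,0,0,0,0,1],[0,0,0,0,0,0,1]]'
python3 go.py .5148 .2169 .06 91.6
```

```text
time: 14.95
ee_pos: [0.505, 0.2033, 0.1096]
tcp_rot: [-179.3, 0.2, 93.5]
wrist_force: [0.2, -0.2, -1.2]
opening: 0.0225
t 14.95 d mm [  9.8  13.6 -49.6] shift now-axes [0.0527 0.045  0.1979] target-axes [0.0534 0.0407 0.1986] turn [-0.004   0.0011  0.0104]
F [ 0.2 -0.2 -1.2] open 0.0225 q [22.  4. -4. 82.  0. 18.]
```

```bash
python3 -m pendant '[[0.053,0.042,0.02,-0.004,0.001,0.01,1],[0,0,0.08,0,0,0,1],[0,0,0.06,0,0,0,1],[0,0,0.02,0,0,0,1],[0,0,0,0,0,0,1]]'
python3 go.py .5148 .2169 .0365 91.6
```

```text
time: 15.45
ee_pos: [0.5148, 0.2126, 0.0623]
tcp_rot: [-180.0, 0.1, 91.8]
wrist_force: [-0.0, -1.0, -0.9]
opening: 0.022
t 15.45 d mm [  0.    4.3 -25.8] shift now-axes [0.0172 0.0007 0.1033] target-axes [0.0171 0.0006 0.1034] turn [-0.0002  0.0005  0.0009]
F [-0.  -1.  -0.9] open 0.022 q [22.  6. -7. 77. -0. 21.]
```

```bash
python3 -m pendant '[[0.017,0.001,0.03,0,0,0.001,1],[0,0,0.05,0,0,0,1],[0,0,0.025,0,0,0,1],[0,0,0,0,0,0,1]]'
python3 go.py .5148 .2169 .0125 91.6
python3 - <<'E'
from h import *
im=bot.camera("scene")[...,::-1];cv2.imwrite("pics/scene7.png",cv2.resize(im[130:250,260:400],None,fx=5,fy=5,interpolation=2))
E
```

```text
time: 15.85
ee_pos: [0.5156, 0.2162, 0.0354]
tcp_rot: [179.9, 0.1, 91.5]
wrist_force: [0.6, 0.2, -1.8]
opening: 0.0224
t 15.85 d mm [ -0.8   0.7 -22.9] shift now-axes [ 0.0029 -0.0031  0.0917] target-axes [ 0.0028 -0.003   0.0917] turn [ 0.0003  0.0003 -0.0004]
F [ 0.6  0.2 -1.8] open 0.0224 q [23.  7. -9. 74. -0. 21.]
```

View pics/scene7.png

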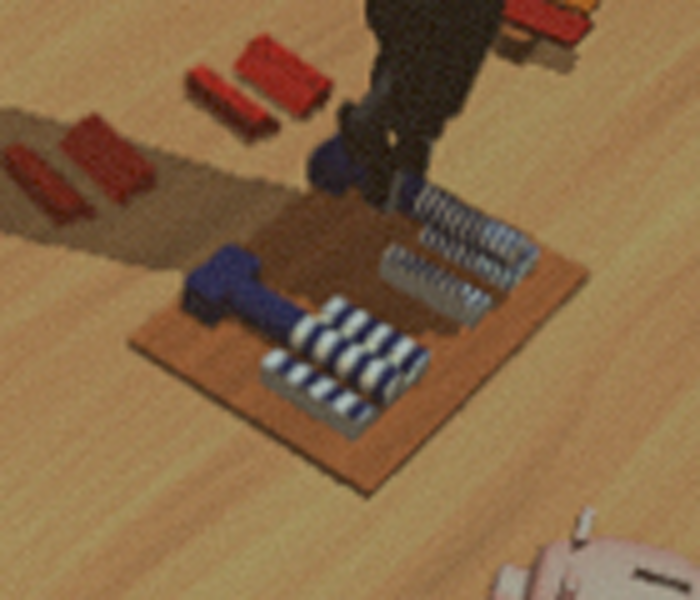

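The picture shows the fine bolt above the fine notch (thread end about (525,240)), and the coarse bolt seated. I'm lowering it now.

```bash
python3 -m pendant '[[0.003,-0.003,0.03,0,0,0,1],[0,0,0.03,0,0,0,1],[0,0,0.012,0,0,0,1],[0,0,0.008,0,0,0,1],[0,0,0,0,0,0,1]]'
python3 go.py .5148 .2169 .012 91.6
```

```text
time: 16.4
ee_pos: [0.5151, 0.2173, 0.0145]
tcp_rot: [179.9, 0.0, 91.6]
wrist_force: [0.2, -0.3, -0.7]
opening: 0.0225
t 16.4 d mm [-0.3 -0.4 -2.5] shift now-axes [-0.0016 -0.0013  0.0102] target-axes [-0.0016 -0.0013  0.0102] turn [ 0.0006  0.0002 -0.0002]
F [ 0.2 -0.3 -0.7] open 0.0225 q [ 23.   8. -11.  71.  -0.  21.]
```

```bash
python3 -m pendant '[[-0.001,-0.001,0.009,0,0,0,1],[0,0,0.002,0,0,0,1],[0,0,0,0,0,0,1]]'
python3 go.py .5148 .2169 .012 91.6
python3 -m pendant '[[0,0,0,0,0,0,0.6],[0,0,0,0,0,0,0.3],[0,0,0,0,0,0,0],[0,0,0,0,0,0,0],[0,0,-0.04,0,0,0,0],[0,0,-0.1,0,0,0,0],[0,0,-0.1,0,0,0,0],[0,0,-0.1,0,0,0,0],[0,0,-0.1,0,0,0,0],[0,0,-0.06,0,0,0,0]]'
python3 -m pendant '[[-0.08,0,0,0,0,0,0],[-0.16,-0.03,0,0,0,0,0],[-0.16,-0.03,0,0,0,0,0],[-0.16,-0.03,0,0,0,0,0],[-0.16,-0.03,0,0,0,0,0],[-0.16,-0.03,0,0,0,0,0],[-0.16,-0.03,0,0,0,0,0],[-0.16,-0.03,0,0,0,0,0],[-0.1,0,0,0,0,0,0],[0,0,0,0,0,0,0]]'
python3 - <<'E'
from h import *
im=bot.camera("scene")[...,::-1];cv2.imwrite("pics/scene8.png",cv2.resize(im[130:250,260:400],None,fx=5,fy=5,interpolation=2))
im=bot.camera("top")[...,::-1];cv2.imwrite("pics/top8.png",cv2.resize(im[95:195,110:240],None,fx=6,fy=6,interpolation=2))
E
```

```text
time: 16.7
ee_pos: [0.5154, 0.217, 0.0128]
tcp_rot: [179.8, 0.0, 91.5]
wrist_force: [0.5, -1.0, -2.0]
opening: 0.0225
t 16.7 d mm [-0.6 -0.1 -0.8] shift now-axes [-0.0004 -0.0023  0.0032] target-axes [-0.0004 -0.0022  0.0032] turn [ 0.0011  0.0001 -0.0003]
F [ 0.5 -1.  -2. ] open 0.0225 q [ 23.   8. -11.  71.  -0.  21.]
time: 17.7
ee_pos: [0.5137, 0.2167, 0.1435]
tcp_rot: [179.9, 0.1, 91.6]
wrist_force: [-0.4, -0.1, -0.7]
opening: 0.0852
time: 18.7
ee_pos: [0.4706, -0.1199, 0.1552]
tcp_rot: [179.1, -0.0, 91.8]
wrist_force: [-0.6, -0.2, -0.9]
opening: 0.0856
```

View pics/top8.png

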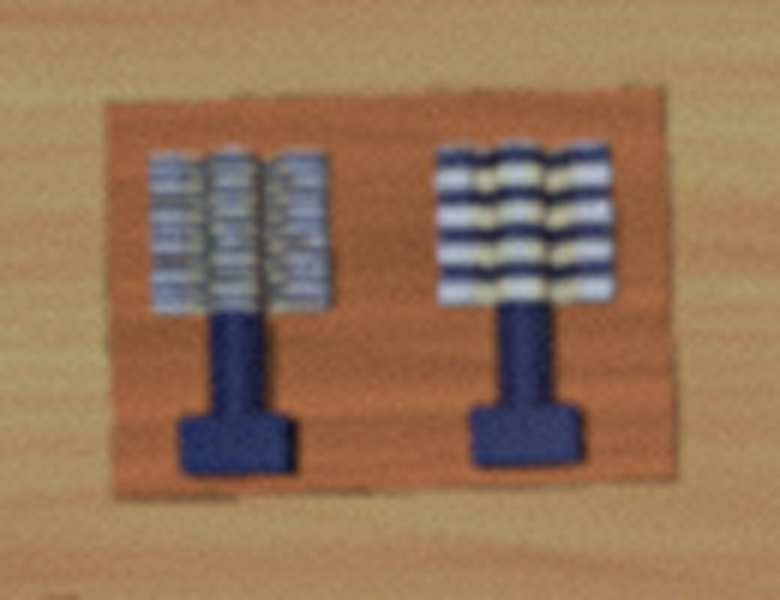

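View pics/scene8.png

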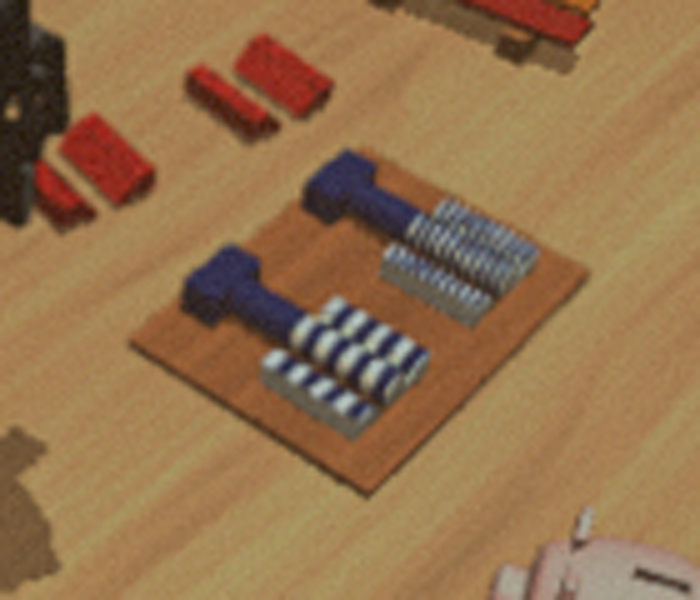

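```bash
python3 -c "
from workcell import bot
print(bot.job_done())"
```

```text
the job is handed in; nothing more can be done
None
```

I laid the coarse-threaded bolt in the coarse-striped notch first, then the fine-threaded bolt in the fine-striped notch. I did not touch the red look-alikes, and handed the job in at about 19 s.

In the last top and scene pictures both bolts lie flat and centred between their cheeks. Their thread ends match the cheek ends to about 1 mm, allowing for perspective. The necks and heads are out on the bare wood, and the open gripper was well clear.

No check failed. The measurements of the plate's angle differed by about 1–2° (0.8° to 2.4°); I used 1.6°. The wrist force read about 2 N or less whenever I checked it.

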